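Hook the stock tote forward and fetch the hardener

TASK

With the pull hook held in the gripper, reach under the wire deck of the rack, hook the front lip of the blue tote and drag the tote forward until that lip is level with the front edge of the rack's lower deck (two centimetres either way is fine), pulling with the hook and not with the fingers. Lay the hook back on the black rubber mat, then lift the amber bottle with the red cap out of the tote and set it down upright, well on the round pan of the balance. Do not knock anything over, and leave the other things on the bench where they are.

Things in the scene. Friction and masses are not known exactly. Their poses are not given: they have to be found in the camera images.
- rack: fixed bench rack, 480 deep (own x), 320 wide; front faces own -x, roughly world +y. Origin on the bench under its centre. Solid grey lower deck, top 50 up. Chrome wire deck over the rear 300 only (starts 180 behind the front edge): underside 220 up, top 234, on blue 20 mm square posts at its corners, 148 either side of the middle; goods at its rear up to 325 up
- rack_front (a point): middle of the front edge of the rack's lower deck, on the deck's top; axes as the rack: x points in, to the back of the rack
- tote: loose blue open tote on the lower deck, front to own -x (rack's front). Body 200 (x) by 160 (y) by 75 high, walls and floor 4 thick; rim flange 6 thick stands 10 out beyond the walls all round its top. Origin under its centre. Empty 0.35 kg; slides on the deck with 3 to 9 N. It starts with its lip 30 to 70 inside the wire deck's front edge
- tote_lip (a point): middle of the outer edge of the tote's front rim, on its top (110 in front of the tote's origin, 75 up). The inner face of the front wall is 14 behind it; the bottles' nearest sides are 56 behind it, so the hook's tip has 42 to go down into
- hardener: loose amber bottle with red ribbed cap, standing in the front half of the tote, 80 behind the lip and 34 left or right of the middle. Body 48 in diameter to 72 up, shoulder tapering to the neck at 86, cap 32 in diameter from 88 to 114 up; 0.16 kg. Origin at the centre of its underside, z up
- hardener_cap (a point): centre of the amber bottle's red cap, 101 above the bottle's underside: the place to grip it
- resin: loose white bottle with blue cap, same size and mass, standing beside the amber one in the tote: leave it standing there
- jar: loose low jar, 56 in diameter, 60 high, in the middle of the rear half of the tote: leave it standing there
- hook: loose cranked pull hook on the mat, resting on handle and tip. Wooden handle 120 (own x) by 26 (y) by 28 high; origin under the handle's centre. A steel rod 7 in diameter leaves its +x end 14 up, rises to 46 up between x 88 and 118, runs level to x 250 and turns straight down to the tip, level with the handle's underside. 0.24 kg, centre of mass at about x 50
- hook_grip (a point): place to grip the handle, x = 40, 14 above its underside; the handle is 26 wide here, across own y
- hook_tip (a point): lower end of the hook's down-turned tip (x = 250, at the level of the handle's underside); the tip is 39 long below the rod and 7 in diameter
- mat: fixed black rubber tool mat, 380 long (own x) by 130 wide (own y), 3 thick; origin under its centre on the bench. The hook starts along it and belongs wholly on it
- balance: fixed white bench balance, 190 (own x) by 140, 33 high, round pan towards its +x end, display at its -x end; origin on the bench under its centre
- balance_pan (a point): centre of the top face of the balance's round steel pan, 116 in diameter, 42 above the bench
- cup: loose red mixing cup, 76 in diameter, 75 high, on the bench near the rack's far corner: leave alone
- tub: loose blue lidded tub, 140 in diameter, 126 high, on the bench at the left: leave alone
Mind the look-alikes: they are no part of the job. Leave any pink look-alike of the jar alone.

How it is judged:
By the outcome, as a careful person would: the job done as asked, in the order asked, and still so for the second after the job is handed in, with the robot touching nothing.
It also fails if it takes over 67 s, if anything falls off the work surface, if the arm or the gripper's body presses on something with over 40 N, if the wrist force passes 120 N, or if a joint passes its speed limit or range.

ROBOT

A 7-joint arm with a two-finger parallel gripper is mounted at the origin on the work surface. World frame = base frame: x ahead of the robot, y to its left, z up, the work surface at z = 0. Lengths are in m, angles in rad, forces in N, time in s.
With the tool pointing down it reaches from about 0.4 to 0.875 m from the base axis. Payload 6.5 kg.
Tool frame: the origin (TCP) lies on the centre line of the jaws, within the pads' length; the fingertips stand 14 mm ahead of it and the grasp point (between the pads) lies 5 mm behind it; z points along the fingers, y is the line along which they close (so a half turn about z gives the same grasp; the last joint's range is limited). The gripper opens to 88 mm and grips with 3 to 60 N. Pads are 18 mm wide; open, the fingers measure 123 mm over their backs; the gripper's body (75 mm by 187 mm) begins 45 mm behind the grasp point.
Start: joints at [-1.289, 0.536, -0.004, 1.538, 0.003, 1.067, -0.071], TCP at [0.222, 0.611, 0.22] pointing down, gripper open.
Joint ranges: [-2.7, 2.7], [-0.37, 2.16], [-1.27, 1.26], [0.24, 2.4], [-1.31, 4.45], [0.19, 1.91], [-2.76, 2.76]. Speed limits (rad/s): [2.39, 2.39, 3.14, 3.14, 3.14, 3.14, 3.14].

INTERFACE

Orientations are given as a unit quaternion [x, y, z, w].
In Python, from workcell import r gives the robot as it stands.
- The arm moves only by the tool step_arm, never from a script. Its argument "steps" is a list of rows, each an object of numbers: "fingers": the opening, from 0 (shut) to 1 (fully open); "dx", "dy", "dz": the shift along the world's x, y, z scaled (see below); "rx", "ry", "rz": the turn, a rotation vector about the world's x, y, z scaled (see below). A call has 1 to 12 rows; each row shifts and turns the commanded pose from where the row before left it; what a row does not reach is not made up. The controller multiplies each number of a shift by 1000 mm and each number of a turn by 360 degrees. A row lasts 1/10 s, in which the tool goes at most 50 mm and 8.59 degrees, less where a joint would pass 70% of its speed; a pose out of reach is approached as far as the arm can. A call with a number of a shift or a turn outside -1 to 1 is refused whole. A call with a gripper value outside its range is refused whole. The fingers move at their own pace and stop on an object; the grip force is fixed at half the most. Time passes only in rows, so rows that do not move let the fingers close. It gives the time, the measured TCP pose, the force, the opening and the grip force at its end, in the units of the state.
- r.state(): the state, without advancing time (a new reading comes with each control period).
- r.capture(name): name is "scene" or "top" or "wrist"; returns (picture, depth): 400x640x3 uint8, blue, green, red; 400x640 float32, m along the optical axis (not along the pixel's ray), 0 where there is no reading.
- r.get_calibration(name): a dict with "fx", "fy", "cx", "cy" (pixels), "dist" ([k1, k2, p1, p2, k3] as OpenCV has them; the pictures are not rectified), "position" and "orientation" of the camera in the world. Camera axes: x right, y down, z forward; pixel columns grow to the right and rows downward; lengths in m; the calibration is good to about 2 mm. A picture is of the moment at which its call begins: read the wrist's pose just before it. get_calibration takes no time and is no camera call; for the wrist camera it gives the pose at the moment of the call.
- r.hand_in(): hands the job in; it is judged then, once.
The state is a dict: "t": time; "q": joint angles; "dq": joint speeds; "tau": joint torques, N m; "ee_pos": TCP position; "eef_rot": TCP orientation; "ft_force": force on the tool from outside, world axes, zero at the start; "ft_torque": the same for the moment, N m; "width": finger opening in m; "finger_force": force on a finger pad.
Only numpy, scipy, OpenCV 4.12 (cv2) and the standard library are available. Lean on these libraries where they do the work, as an engineer would, in place of code of your own. Each camera call takes 0.05 s, during which the arm holds its last target. There are 200 camera calls.

## Working session

There is one attempt and no reset: what is moved stays moved. The work goes in short steps, Python scripts to look and compute and a tool call to move; the robot and the scene stay as the last step left them, time stands still between calls to the robot, and variables do not carry over. Pictures are saved under pics/ and viewed, at most 10 in all, crops included, and the job is handed in when it is done.

Besides the shell and the picture viewer there is one more tool, called after "Call:" as name([rows], argument=value, ...), one row to a line, values as JSON. step_arm: Moves the arm, as the interface text tells. Its arguments: {"type":"object","properties":{"steps":{"type":"array","items":{"type":"object","properties":{"fingers":{"type":"number"},"dx":{"type":"number","minimum":-1,"maximum":1},"dy":{"type":"number","minimum":-1,"maximum":1},"dz":{"type":"number","minimum":-1,"maximum":1},"rx":{"type":"number","minimum":-1,"maximum":1},"ry":{"type":"number","minimum":-1,"maximum":1},"rz":{"type":"number","minimum":-1,"maximum":1}}}}},"required":["steps"]}

```bash
mkdir -p pics; cat > h.py <<'E'
from workcell import r
import numpy as np, cv2
from scipy.spatial.transform import Rotation as R
def snap(n,f):
    c=r.get_calibration(n); im,d=r.capture(n); np.savez('pics/'+f+'.npz',im=im,d=d,**{k:np.array(v) for k,v in c.items()}); cv2.imwrite('pics/'+f+'.png',im); return im,d,c
def load(f): return np.load('pics/'+f+'.npz')
def ray(c,u,v):
    K=np.array([[c['fx'],0,c['cx']],[0,c['fy'],c['cy']],[0,0,1.]],float)
    p=cv2.undistortPoints(np.array([[[u,v]]],float),K,np.array(c['dist'],float))[0,0]
    M=R.from_quat(c['orientation']).as_matrix(); return np.array(c['position']),M@np.array([p[0],p[1],1])
def atz(c,u,v,z):
    o,d=ray(c,u,v); return o+d*(z-o[2])/d[2]
def atd(c,u,v):
    o,d=ray(c,u,v); w=c['d'][v-1:v+2,u-1:u+2]; w=w[w>0]; return o+d*np.median(w) if w.size else None
def proj(c,p):
    M=R.from_quat(c['orientation']).as_matrix()
    K=np.array([[c['fx'],0,c['cx']],[0,c['fy'],c['cy']],[0,0,1.]],float)
    return cv2.projectPoints(np.array(p,float).reshape(-1,1,3),cv2.Rodrigues(M.T)[0],-M.T@np.array(c['position']),K,np.array(c['dist'],float))[0][:,0]
E
python3 - <<'E'
from h import *
for n in('scene','top'):
    c=snap(n,n+'1')[2]; print(n,c['position'],c['orientation'],c['fx'])
print(r.state())
E
```

```text
scene [1.18565507 0.51818484 1.45724126] [ 0.38337599  0.88502023 -0.24102948 -0.10801315] 488.87326796787215
top [ 0.32125781 -0.04720957  1.46554335] [ 0.71607352 -0.69068938  0.07062469 -0.07210438] 403.7792916691645
{'t': 0.1, 'q': array([-1.28922869,  0.53709823, -0.004363  ,  1.53873366,  0.00258119,
        1.06731912, -0.07121284]), 'dq': array([ 1.92608594e-05, -6.03506545e-04, -1.64127903e-04, -5.09874732e-03,
       -2.89699831e-04,  3.27596119e-04, -7.27152679e-04]), 'tau': array([ 1.48637173e-03, -5.72076595e+01,  9.93025862e-01, -2.52231717e+01,
       -5.63069049e-02,  1.34882992e-02,  2.47165940e-05]), 'ee_pos': array([0.22137791, 0.61053248, 0.21933822]), 'eef_rot': array([ 1.73016384e-01,  9.84918640e-01, -7.73671075e-04, -6.63247968e-05]), 'ft_force': array([0.06204457, 0.14976698, 0.22843042]), 'ft_torque': array([-0.02951645,  0.01143546,  0.01854575]), 'finger_force': 0.0, 'width': 0.08803777508442347}
```

View pics/scene1.png

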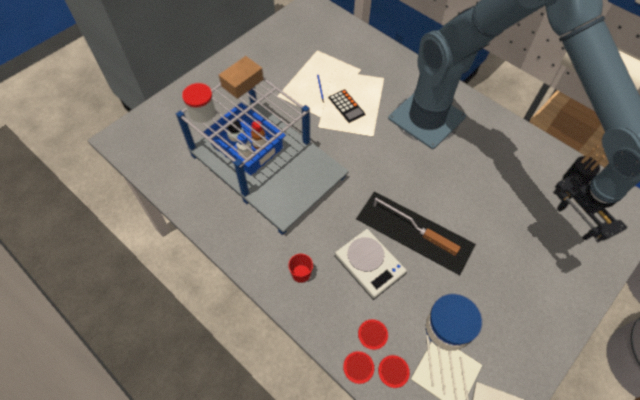

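View pics/top1.png

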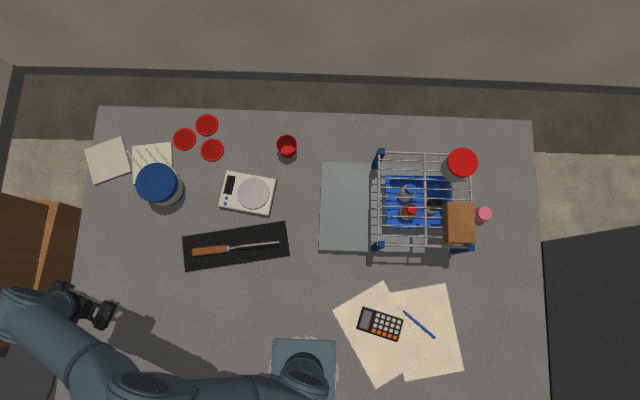

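Scene view: the hook is on the mat, handle at (440,241) and tip at (375,203). The balance pan is at (366,254), the rack and tote around (248,140), and a red cap around (257,128).

Top view: the hook handle is at (210,250) and its tip at (279,242). The pan is at (253,193). Red-cap candidates are the amber bottle's cap (411,210), a red-lidded item on the deck (463,162), the red cup (287,146) and red discs (207,125), (185,139) and (212,150). The pink jar is at (484,214). I choose (411,210), which is inside the tote. Next is a close crop to check.

```bash
python3 - <<'E'
import cv2,numpy as np
t=cv2.imread('pics/top1.png')
a=cv2.resize(t[140:265,310:500],None,fx=4,fy=4,interpolation=cv2.INTER_CUBIC)
cv2.imwrite('pics/c1.png',a)
b=cv2.resize(t[160:280,170:300],None,fx=5,fy=5,interpolation=cv2.INTER_CUBIC)
cv2.imwrite('pics/c2.png',b)
E
```

```text
(no output)
```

View pics/c1.png

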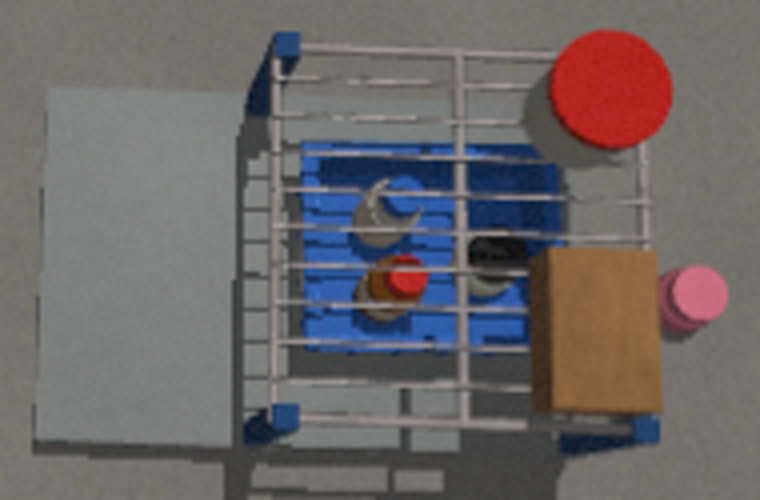

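View pics/c2.png

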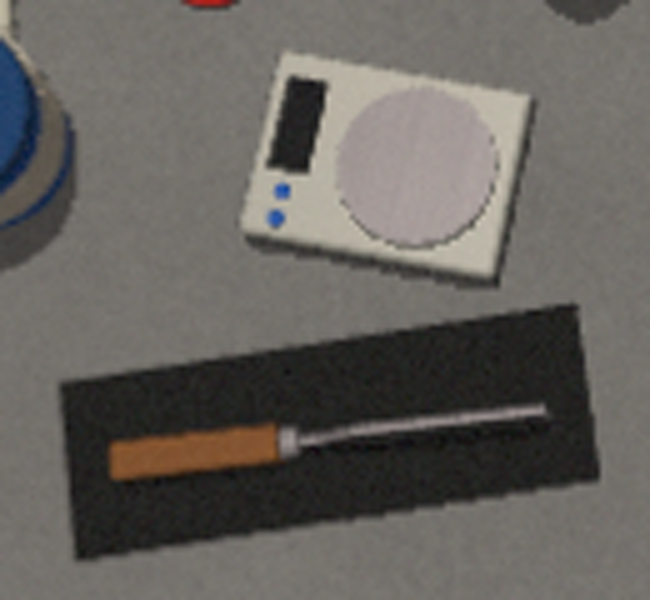

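Crop 1 shows the amber bottle's red cap at (407,273) and the white bottle with the blue cap beside it. The tote's front rim runs from (302,142) to (305,352), and the deck's front edge from (48,88) to (35,442). Crop 2 shows the handle from (110,460) to (277,442), the hook end at (545,409) and the pan at (417,167).

```bash
python3 - <<'E'
from h import *
c=load('top1')
np.set_printoptions(precision=4,suppress=True)
A=lambda n,x,y,z:print(n,atz(c,310+x/4,140+y/4,z))
B=lambda n,x,y,z:print(n,atz(c,170+x/5,160+y/5,z))
A('deckL',48,88,.05);A('deckR',35,442,.05)
A('rimL',302,142,.125);A('rimR',305,352,.125);A('rimback',565,155,.125)
A('cap',407,273,.168);A('post1',287,47,.234);A('post2',285,418,.234)
B('h0',110,460,.03);B('h1',277,442,.03);B('tip',545,409,.05);B('pan',417,167,.042)
for p in((62,382),(577,305),(600,478),(78,560)):B('mat',*p,.003)
s=load('scene1')
print(atz(s,375,203,.05)) 
for u,v in((210,250),(253,193),(411,208),(335,200)): print(atd(c,u,v))
E
```

```text
deckL [ 0.7315 -0.0403  0.05  ]
deckR [ 0.4116 -0.0403  0.05  ]
rimL [ 0.6698 -0.2598  0.125 ]
rimR [ 0.4893 -0.263   0.125 ]
rimback [ 0.6667 -0.4858  0.125 ]
cap [ 0.5516 -0.3392  0.168 ]
post1 [ 0.7191 -0.2303  0.234 ]
post2 [ 0.4247 -0.2304  0.234 ]
h0 [0.3908 0.4078 0.03  ]
h1 [0.408  0.2903 0.03  ]
tip [0.4367 0.0997 0.05  ]
pan [0.6076 0.2026 0.042 ]
mat [0.4468 0.4569 0.003 ]
mat [0.517  0.0855 0.003 ]
mat [0.3927 0.0624 0.003 ]
mat [0.3205 0.4325 0.003 ]
[0.4576 0.1129 0.05  ]
[0.4003 0.3446 0.0295]
[0.6092 0.2043 0.0411]
[ 0.5522 -0.3365  0.1688]
[ 0.5931 -0.0917  0.0471]
```

Call:
step_arm([
  {"dx":0.023,"dy":-0.0376,"rz":-0.0214,"fingers":0.8},
  {"dx":0.023,"dy":-0.0376,"rz":-0.0214,"fingers":0.8},
  {"dx":0.023,"dy":-0.0376,"rz":-0.0214,"fingers":0.8},
  {"dx":0.023,"dy":-0.0376,"rz":-0.0214,"fingers":0.8},
  {"dx":0.023,"dy":-0.0376,"rz":-0.0214,"fingers":0.8},
  {"dx":0.023,"dy":-0.0376,"rz":-0.0214,"fingers":0.8},
  {"dx":0.023,"dy":-0.0376,"rz":-0.0214,"fingers":0.8},
  {"dx":0.023,"dy":-0.0378,"rz":-0.0214,"fingers":0.8},
  {"dz":-0.04,"fingers":0.8},
  {"dz":-0.03,"fingers":0.8},
  {"fingers":0.8},
])

```text
invalid input
```

```bash
python3 - <<'E'
from h import *
s=r.state();print(s['ee_pos'],R.from_quat(s['eef_rot']).as_matrix()[:,1],s['q'])
c=snap('wrist','w1')[2]; print(c['position'],R.from_quat(c['orientation']).as_matrix())
E
```

```text
[0.22137791 0.61053248 0.21933822] [ 0.34081402  0.94012946 -0.00154696] [-1.28922869  0.53709823 -0.004363    1.53873366  0.00258119  1.06731912
 -0.07121284]
[0.1582499  0.63402977 0.38431703] [[ 3.40789434e-01  9.06833213e-01  2.48024364e-01]
 [ 9.40139364e-01 -3.28510246e-01 -9.06586742e-02]
 [-7.33752023e-04  2.64072986e-01 -9.64502421e-01]]
```

View pics/w1.png

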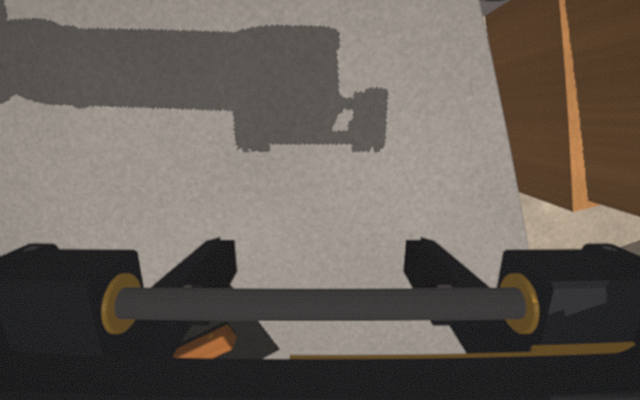

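The move was refused as invalid input, so the arm hasn't moved. The wrist view shows only bench and the fingers. I'll try again with every field in each row.

Call:
step_arm([
  {"dx":0.023,"dy":-0.0376,"dz":0,"rx":0,"ry":0,"rz":-0.0214,"fingers":0.8},
])

```text
t: 0.25
ee_pos: [0.2395, 0.5772, 0.2194]
eef_rot: [0.236, 0.972, 0.001, -0.002]
ft_force: [0.3, 0.5, -0.3]
width: 0.0826
finger_force: 0.0
```

Call:
step_arm([
  {"dx":0.023,"dy":-0.0376,"dz":0,"rx":0,"ry":0,"rz":-0.0214,"fingers":0.8},
  {"dx":0.023,"dy":-0.0376,"dz":0,"rx":0,"ry":0,"rz":-0.0214,"fingers":0.8},
  {"dx":0.023,"dy":-0.0376,"dz":0,"rx":0,"ry":0,"rz":-0.0214,"fingers":0.8},
  {"dx":0.023,"dy":-0.0376,"dz":0,"rx":0,"ry":0,"rz":-0.0214,"fingers":0.8},
  {"dx":0.023,"dy":-0.0376,"dz":0,"rx":0,"ry":0,"rz":-0.0214,"fingers":0.8},
  {"dx":0.023,"dy":-0.0376,"dz":0,"rx":0,"ry":0,"rz":-0.0214,"fingers":0.8},
  {"dx":0.023,"dy":-0.0376,"dz":-0.03,"rx":0,"ry":0,"rz":-0.0214,"fingers":0.8},
  {"dx":0,"dy":0,"dz":-0.04,"rx":0,"ry":0,"rz":0,"fingers":0.8},
  {"dx":0,"dy":0,"dz":0,"rx":0,"ry":0,"rz":0,"fingers":0.8},
])

```text
t: 1.15
ee_pos: [0.4018, 0.3094, 0.1483]
eef_rot: [0.654, 0.757, -0.004, -0.0]
ft_force: [-0.7, 0.1, -0.9]
width: 0.0705
finger_force: 0.0
```

```bash
python3 - <<'E'
from h import *
s=r.state();print(s['ee_pos'],R.from_quat(s['eef_rot']).as_matrix()[:,1:],s['q'])
c=snap('wrist','w2')[2]; print(c['position'])
print(proj(c,[[.3908,.4078,.03],[.408,.2903,.03],[.4053,.3095,.03],[.4367,.0997,.05]]))
E
```

```text
[0.40180083 0.30937137 0.14832858] [[ 0.98942531 -0.00591436]
 [ 0.14488676 -0.00610641]
 [-0.0067368  -0.99996387]] [-0.97820315  0.40794262  0.28990832  1.98100847 -0.16038278  0.78291604
 -0.45036468]
[0.39356731 0.37765691 0.31298454]
[[323.91785978  83.94385102]
 [323.49274742 213.77632602]
 [323.67375729 194.41721148]
 [323.67218826 387.14227111]]
```

View pics/w2.png

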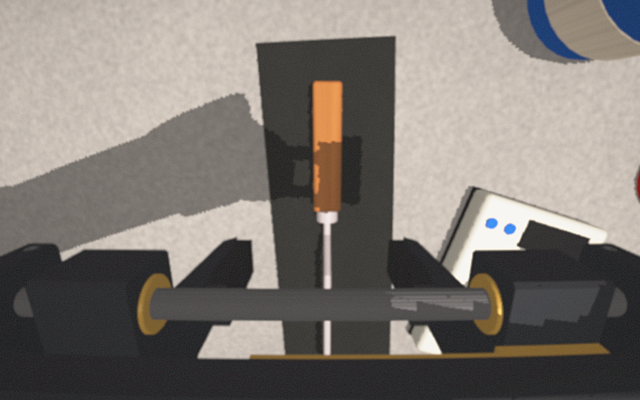

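The handle runs from (327,82) to (327,212), about 3 px (3 mm) right of the prediction. I'll correct x and go down.

Call:
step_arm([
  {"dx":0.006,"dy":0,"dz":-0.035,"rx":0,"ry":0,"rz":0,"fingers":0.8},
  {"dx":0,"dy":0,"dz":-0.04,"rx":0,"ry":0,"rz":0,"fingers":0.8},
  {"dx":0,"dy":0,"dz":-0.03,"rx":0,"ry":0,"rz":0,"fingers":0.8},
  {"dx":0,"dy":0,"dz":-0.016,"rx":0,"ry":0,"rz":0,"fingers":0.8},
  {"dx":0,"dy":0,"dz":-0.006,"rx":0,"ry":0,"rz":0,"fingers":0.8},
  {"dx":0,"dy":0,"dz":0,"rx":0,"ry":0,"rz":0,"fingers":0.8},
  {"dx":0,"dy":0,"dz":0,"rx":0,"ry":0,"rz":0,"fingers":0.2},
  {"dx":0,"dy":0,"dz":0,"rx":0,"ry":0,"rz":0,"fingers":0.2},
  {"dx":0,"dy":0,"dz":0,"rx":0,"ry":0,"rz":0,"fingers":0.0},
  {"dx":0,"dy":0,"dz":0,"rx":0,"ry":0,"rz":0,"fingers":0.0},
])

```text
t: 2.2
ee_pos: [0.4103, 0.3129, 0.0255]
eef_rot: [0.653, 0.757, 0.0, 0.0]
ft_force: [-0.0, -0.5, 0.7]
width: 0.0408
finger_force: 0.0
```

Call:
step_arm([
  {"dx":-0.001,"dy":-0.002,"dz":-0.005,"rx":0,"ry":0,"rz":0,"fingers":0.45},
  {"dx":0,"dy":0,"dz":0,"rx":0,"ry":0,"rz":0,"fingers":0.0},
  {"dx":0,"dy":0,"dz":0,"rx":0,"ry":0,"rz":0,"fingers":0.0},
  {"dx":0,"dy":0,"dz":0,"rx":0,"ry":0,"rz":0,"fingers":0.0},
  {"dx":0,"dy":0,"dz":0,"rx":0,"ry":0,"rz":0,"fingers":0.0},
  {"dx":0,"dy":0,"dz":0,"rx":0,"ry":0,"rz":0,"fingers":0.0},
])

```text
t: 2.8
ee_pos: [0.4092, 0.3107, 0.02]
eef_rot: [0.653, 0.757, 0.0, 0.0]
ft_force: [-0.4, 0.3, -0.0]
width: 0.0019
finger_force: 0.0
```

```bash
python3 - <<'E'
from h import *
s=r.state();print(s['width'],s['finger_force'],s['ft_force'],s['ee_pos'])
im=snap('scene','s2')[0]; snap('wrist','w3')
c=load('s2');print(proj(c,[s['ee_pos']]))
w=load('w3')['im']
a=cv2.resize(im[170:290,340:500],(800,600),interpolation=cv2.INTER_CUBIC)
cv2.imwrite('pics/c3.png',np.vstack([cv2.resize(a,(480,360)),cv2.resize(w,(480,240))[:240]]))
E
```

```text
0.0018618225810245765 0.0 [-0.41332804  0.25373845 -0.00776695] [0.4091604  0.31068106 0.02002433]
[[430.24077438 234.2002019 ]]
```

View pics/c3.png

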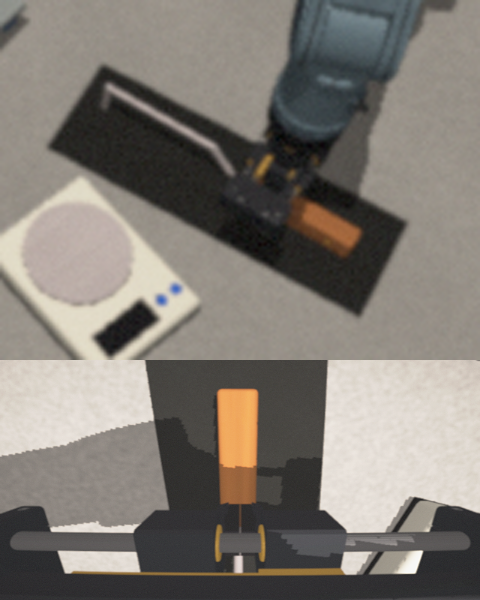

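The scene crop shows the hook undisturbed with the gripper over its handle. The wrist half shows the handle's rear end at about (238,390) and the fingers shut just beyond its front at about (238,510). I'll check numerically where the fingers are against the handle.

```bash
python3 - <<'E'
from h import *
for n in('w2','w3'):
    c=load(n); 
    print(n,c['position'],R.from_quat(c['orientation']).as_matrix()[:,2])
    print(proj(c,[[.393,.4078,.03],[.411,.2903,.03],[.411,.2903,.017],[.4092,.3107,.02],[.4092,.3107,.006]]))
    d=c['d']; 
    for u,vs in((327,(60,85,100,150,200,210)),(319,(44,60,100,180,190,200,220,230))):
        if (n=='w2')==(u==327): print([ (v,np.round(atd(c,u,v),4)) for v in vs])
E
python3 - <<'E'
import sys;sys.path.insert(0,'.')
import cv2
w=cv2.imread('pics/w3.png')
E
python3 -c "
import numpy as np,cv2
w=np.load('pics/w3.npz')['im'];cv2.imwrite('pics/c4.png',cv2.resize(w[150:400,200:440],(576,600),interpolation=cv2.INTER_CUBIC))"
```

```text
w2 [0.39356731 0.37765691 0.31298454] [ 0.03230559 -0.26673357 -0.96322871]
[[326.40756456  84.32883464]
 [326.53982759 214.20868103]
 [326.3559812  210.36485183]
 [327.70672632 191.40665225]
 [327.46140217 188.31388971]]
[(60, array([0.3903, 0.432 , 0.004 ])), (85, array([0.3936, 0.4072, 0.0314])), (100, array([0.3955, 0.3948, 0.0316])), (150, array([0.402 , 0.3517, 0.0315])), (200, array([0.4092, 0.3048, 0.0313])), (210, array([0.4108, 0.2948, 0.0307]))]
w3 [0.39978782 0.37790271 0.18500217] [ 0.03853766 -0.26079229 -0.96462543]
[[314.90780348  54.23748851]
 [316.7437358  282.14091439]
 [316.95296051 271.29782933]
 [318.90194622 241.9903753 ]
 [318.96986219 233.42946205]]
[(44, array([0.3933, 0.4184, 0.0034])), (60, array([0.3953, 0.4053, 0.0318])), (100, array([0.3979, 0.3876, 0.0315])), (180, array([0.4036, 0.349 , 0.031 ])), (190, array([0.4044, 0.3439, 0.0317])), (200, array([0.4052, 0.3385, 0.031 ])), (220, array([0.4068, 0.3278, 0.0317])), (230, array([0.4076, 0.3222, 0.0316]))]
```

View pics/c4.png

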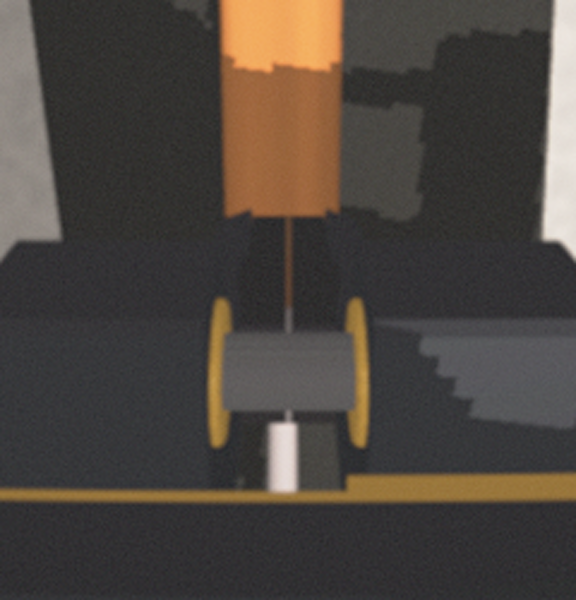

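The gap between the shut fingers shows orange at (288,215-310), so the fingers seem to have shut above the handle. I'll check the fingertip height from depth.

```bash
python3 - <<'E'
from h import *
np.set_printoptions(precision=4,suppress=True)
c=load('w3')
for u in (306,312,327,332):
    print(u,[(v,atd(c,u,v)) for v in (232,238,242,246,252,258,264,272)])
s=r.state();print(s['width'],s['finger_force'],s['tau'])
E
```

```text
306 [(232, array([0.4009, 0.32  , 0.0313])), (238, array([0.4013, 0.3166, 0.0313])), (242, array([0.4015, 0.3185, 0.0416])), (246, array([0.4017, 0.319 , 0.0478])), (252, array([0.402 , 0.3187, 0.0541])), (258, array([0.4023, 0.3188, 0.0606])), (264, array([0.4026, 0.3189, 0.0667])), (272, array([0.4029, 0.3187, 0.0734]))]
312 [(232, array([0.404 , 0.3206, 0.0317])), (238, array([0.4045, 0.317 , 0.0313])), (242, array([0.4045, 0.3192, 0.0422])), (246, array([0.4046, 0.3194, 0.0477])), (252, array([0.4048, 0.3192, 0.0542])), (258, array([0.405 , 0.3191, 0.0604])), (264, array([0.4051, 0.3191, 0.0663])), (272, array([0.4053, 0.3193, 0.0738]))]
327 [(232, array([0.412 , 0.3217, 0.0314])), (238, array([0.4125, 0.3183, 0.0315])), (242, array([0.4119, 0.3205, 0.0425])), (246, array([0.4119, 0.3202, 0.047 ])), (252, array([0.4117, 0.3203, 0.0545])), (258, array([0.4116, 0.3202, 0.0606])), (264, array([0.4114, 0.3202, 0.0666])), (272, array([0.4113, 0.32  , 0.0734]))]
332 [(232, array([0.4147, 0.322 , 0.0312])), (238, array([0.4152, 0.3186, 0.0312])), (242, array([0.4145, 0.3205, 0.0416])), (246, array([0.4143, 0.3203, 0.0465])), (252, array([0.414 , 0.3205, 0.0539])), (258, array([0.4137, 0.3206, 0.0609])), (264, array([0.4136, 0.3205, 0.0665])), (272, array([0.4132, 0.3206, 0.074 ]))]
0.00029823452814954865 0.0 [  0.006  -49.7716   4.3834 -13.5878  -0.0308  -0.0127  -0.0001]
```

```bash
python3 - <<'E'
from h import *
np.set_printoptions(precision=4,suppress=True)
for n,us in(('w1',(225,230,415,420)),('w2',(240,246,395,402))):
    c=load(n)
    for u in us: print(n,u,[(v,atd(c,u,v)) for v in (236,239,242,246,252,260,270)])
E
```

```text
w1 225 [(236, array([0.2552, 0.4622, 0.0001])), (239, array([0.259 , 0.4606, 0.0007])), (242, array([0.1972, 0.5688, 0.2415])), (246, array([0.1978, 0.5702, 0.2466])), (252, array([0.1987, 0.572 , 0.2531])), (260, array([0.2016, 0.5714, 0.2556])), (270, array([0.2057, 0.57  , 0.2571]))]
w1 230 [(236, array([0.2575, 0.4687, 0.0004])), (239, array([0.2611, 0.4674, 0.0015])), (242, array([0.1982, 0.571 , 0.241 ])), (246, array([0.199 , 0.572 , 0.2453])), (252, array([0.2014, 0.5714, 0.247 ])), (260, array([0.2048, 0.5703, 0.2485])), (270, array([0.2093, 0.5686, 0.2496]))]
w1 415 [(236, array([0.3425, 0.7037, 0.0007])), (239, array([0.3466, 0.7025, 0.0008])), (242, array([0.23  , 0.6591, 0.2415])), (246, array([0.2293, 0.6576, 0.247 ])), (252, array([0.2287, 0.6557, 0.2538])), (260, array([0.2317, 0.6543, 0.2554])), (270, array([0.2358, 0.6528, 0.2569]))]
w1 420 [(236, array([0.345 , 0.7101, 0.0002])), (239, array([0.2314, 0.6627, 0.2373])), (242, array([0.2308, 0.6615, 0.2416])), (246, array([0.2302, 0.6599, 0.2468])), (252, array([0.2296, 0.6579, 0.2535])), (260, array([0.2299, 0.6558,
[... 509 characters left out ...]
, (252, array([0.3667, 0.3124, 0.1802])), (260, array([0.3673, 0.309 , 0.1817])), (270, array([0.3679, 0.3042, 0.1825]))]
w2 395 [(236, array([0.4911, 0.2673, 0.0001])), (239, array([0.4915, 0.2642, 0.0012])), (242, array([0.4389, 0.324 , 0.1699])), (246, array([0.4375, 0.324 , 0.1755])), (252, array([0.4362, 0.3235, 0.1817])), (260, array([0.4366, 0.3202, 0.1833])), (270, array([0.4373, 0.3156, 0.1843]))]
w2 402 [(236, array([ 0.4988,  0.2684, -0.0001])), (239, array([0.4435, 0.3246, 0.1656])), (242, array([0.4422, 0.3247, 0.1703])), (246, array([0.4411, 0.3244, 0.1752])), (252, array([0.4392, 0.3242, 0.1824])), (260, array([0.4374, 0.3236, 0.19  ])), (270, array([0.4378, 0.3197, 0.1919]))]
```

Wrist depth puts the fingertips about 18 mm above the reported TCP in all three pictures, where the sheet says 14 mm ahead of it, so true tip height = ee_z + 0.018. I'll use that from here: open, go 30 mm lower, and close.

Call:
step_arm([
  {"dx":0,"dy":0,"dz":0,"rx":0,"ry":0,"rz":0,"fingers":0.7},
  {"dx":0,"dy":0,"dz":0,"rx":0,"ry":0,"rz":0,"fingers":0.7},
  {"dx":0,"dy":0,"dz":0,"rx":0,"ry":0,"rz":0,"fingers":0.7},
  {"dx":0,"dy":0,"dz":0,"rx":0,"ry":0,"rz":0,"fingers":0.7},
  {"dx":0,"dy":0,"dz":0,"rx":0,"ry":0,"rz":0,"fingers":0.7},
  {"dx":0,"dy":0,"dz":-0.01,"rx":0,"ry":0,"rz":0,"fingers":0.7},
  {"dx":0,"dy":0,"dz":-0.01,"rx":0,"ry":0,"rz":0,"fingers":0.7},
  {"dx":0,"dy":0,"dz":-0.004,"rx":0,"ry":0,"rz":0,"fingers":0.7},
  {"dx":0,"dy":0,"dz":0,"rx":0,"ry":0,"rz":0,"fingers":0.7},
])

```text
t: 3.8
ee_pos: [0.4085, 0.31, -0.0051]
eef_rot: [0.653, 0.757, -0.001, -0.0]
ft_force: [0.5, 0.2, -0.1]
width: 0.0616
finger_force: 0.0
```

Call:
step_arm([
  {"dx":0,"dy":0,"dz":-0.004,"rx":0,"ry":0,"rz":0,"fingers":0.7},
  {"dx":0,"dy":0,"dz":0,"rx":0,"ry":0,"rz":0,"fingers":0.0},
  {"dx":0,"dy":0,"dz":0,"rx":0,"ry":0,"rz":0,"fingers":0.0},
  {"dx":0,"dy":0,"dz":0,"rx":0,"ry":0,"rz":0,"fingers":0.0},
  {"dx":0,"dy":0,"dz":0,"rx":0,"ry":0,"rz":0,"fingers":0.0},
  {"dx":0,"dy":0,"dz":0,"rx":0,"ry":0,"rz":0,"fingers":0.0},
  {"dx":0,"dy":0,"dz":0,"rx":0,"ry":0,"rz":0,"fingers":0.0},
])

```text
t: 4.5
ee_pos: [0.409, 0.3106, -0.0079]
eef_rot: [0.653, 0.757, -0.0, -0.0]
ft_force: [-0.8, 0.2, 2.0]
width: 0.0259
finger_force: 30.0
```

Gripped: 26 mm wide with 30 N. I'll lift it, turn to face the rack and stop short of the wire deck.

Call:
step_arm([
  {"dx":0,"dy":0,"dz":0.02,"rx":0,"ry":0,"rz":0,"fingers":0},
  {"dx":0,"dy":0,"dz":0.04,"rx":0,"ry":0,"rz":0,"fingers":0},
  {"dx":0,"dy":0,"dz":0.045,"rx":0,"ry":0,"rz":0,"fingers":0},
  {"dx":0.01,"dy":-0.015,"dz":0.039,"rx":0,"ry":0,"rz":-0.004,"fingers":0},
  {"dx":0.022,"dy":-0.033,"dz":0,"rx":0,"ry":0,"rz":-0.005,"fingers":0},
  {"dx":0.026,"dy":-0.04,"dz":0,"rx":0,"ry":0,"rz":-0.005,"fingers":0},
  {"dx":0.026,"dy":-0.04,"dz":0,"rx":0,"ry":0,"rz":-0.005,"fingers":0},
  {"dx":0.026,"dy":-0.04,"dz":0,"rx":0,"ry":0,"rz":-0.0046,"fingers":0},
  {"dx":0.026,"dy":-0.04,"dz":0,"rx":0,"ry":0,"rz":0,"fingers":0},
  {"dx":0.024,"dy":-0.033,"dz":0,"rx":0,"ry":0,"rz":0,"fingers":0},
  {"dx":0.012,"dy":-0.02,"dz":0,"rx":0,"ry":0,"rz":0,"fingers":0},
  {"dx":0,"dy":0,"dz":0,"rx":0,"ry":0,"rz":0,"fingers":0},
])

```text
t: 5.7
ee_pos: [0.5824, 0.0446, 0.1358]
eef_rot: [0.71, 0.705, -0.001, 0.001]
ft_force: [0.2, -0.3, -2.3]
width: 0.0257
finger_force: 30.0
```

```bash
python3 - <<'E'
from h import *
s=r.state();print(s['ee_pos'],R.from_quat(s['eef_rot']).as_matrix()[:,1],s['width'])
a=snap('top','t2')[0];b=snap('scene','s3')[0]
print(proj(load('t2'),[s['ee_pos']+[0,-.211,.057]]),proj(load('s3'),[s['ee_pos']+[0,-.211,.057],s['ee_pos']+[0,-.211,.011]]))
A=cv2.resize(a[140:270,270:480],(800,495),interpolation=cv2.INTER_CUBIC)
B=cv2.resize(b[70:240,170:390],(800,618),interpolation=cv2.INTER_CUBIC)
cv2.imwrite('pics/c5.png',np.hstack([A[:,:],B[:495]]) [:, :1600][::1,::1] if 0 else np.vstack([cv2.resize(A,(480,297)),cv2.resize(B,(390,301)).copy() if 0 else cv2.copyMakeBorder(cv2.resize(B,(390,301)),0,0,0,90,cv2.BORDER_CONSTANT)]))
E
```

```text
[0.58235871 0.04460993 0.13582887] [ 9.99973885e-01 -7.16546736e-03  9.41482997e-04] 0.02570181800679033
[[359.76920697 195.63018445]] [[286.79144276 153.04485469]
 [287.46068267 161.33761786]]
```

View pics/c5.png

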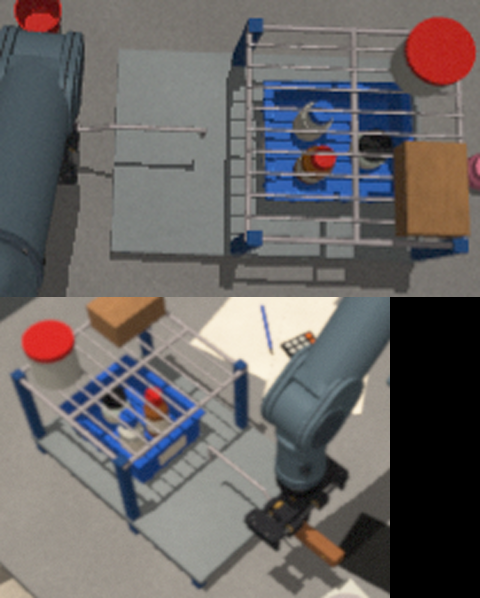

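```bash
python3 - <<'E'
from h import *
c=load('t2');k=.4375
f=lambda x,y,z:print(np.round(atz(c,270+x*k,140+y*k,z),4))
f(204,133,.19);f(80,128,.19);f(323,158,.168);f(318,106,.168);f(264,82,.125);f(264,200,.125)
s=load('s3');k2=220/390
print('s',170+212*k2,70+(449-297)*170/301)
print(atz(s,170+212*k2,70+(449-297)*170/301,.19))
E
```

```text
[ 0.5745 -0.1651  0.19  ]
[0.5753 0.0097 0.19  ]
[ 0.5486 -0.3377  0.168 ]
[ 0.6245 -0.3312  0.168 ]
[ 0.6685 -0.2598  0.125 ]
[ 0.4909 -0.2604  0.125 ]
s 289.5897435897436 155.84717607973423
[ 0.58264617 -0.15380794  0.19      ]
```

```bash
cat >> h.py <<'E'
def cloud(c):
    d=c['d']; v,u=np.nonzero(d>0)
    K=np.array([[c['fx'],0,c['cx']],[0,c['fy'],c['cy']],[0,0,1.]],float)
    p=cv2.undistortPoints(np.stack([u,v],1).astype(float)[:,None],K,np.array(c['dist'],float))[:,0]
    z=d[v,u]; P=np.c_[p*z[:,None],z]; return P@R.from_quat(c['orientation']).as_matrix().T+np.array(c['position']),c['im'][v,u]
E
python3 - <<'E'
from h import *
np.set_printoptions(precision=4,suppress=True)
for n in('t2','s3'):
    P,_=cloud(load(n)); m=(abs(P[:,0]-.58)<.04)&(P[:,1]>-.2)&(P[:,1]<-.03)&(P[:,2]>.09)&(P[:,2]<.21)
    Q=P[m];print(n,len(Q))
    for a in np.arange(-.18,-.03,.02):
        q=Q[(Q[:,1]>a)&(Q[:,1]<=a+.02)]
        if len(q):print(len(q),np.median(q,0),q[:,2].min(),q[:,2].max())
    if len(Q): print('min y',Q[Q[:,1].argmin()])
E
```

```text
t2 101
12 [ 0.5773 -0.1636  0.1904] 0.1509246467352623 0.19960840215767783
12 [ 0.5786 -0.1494  0.1948] 0.1921100157552451 0.19848988310087323
12 [ 0.5777 -0.13    0.1952] 0.1913293079688423 0.1980096379230316
16 [ 0.5794 -0.1124  0.1941] 0.18913874275052778 0.19738286423174034
14 [ 0.5793 -0.0899  0.1953] 0.18915991321370962 0.20035854511400775
12 [ 0.5787 -0.069   0.1956] 0.1921550571439825 0.19870983996500957
15 [ 0.5791 -0.0481  0.1946] 0.18947445152941444 0.19826384214022386
8 [ 0.5794 -0.0353  0.1948] 0.19187702207753676 0.19702120693819092
min y [ 0.5782 -0.1673  0.1913]
s3 103
6 [ 0.5842 -0.1607  0.1629] 0.15264834512282022 0.19015067708308497
22 [ 0.5835 -0.1558  0.1889] 0.15424900830319888 0.19879654067963992
12 [ 0.5837 -0.1298  0.1932] 0.19015450078259244 0.19649846906358248
16 [ 0.5835 -0.1104  0.1919] 0.18551015550320704 0.1964423743321395
12 [ 0.5844 -0.0893  0.1941] 0.18991556488571004 0.20100008086653443
14 [ 0.5833 -0.071   0.1926] 0.18926456115834944 0.19856975109331776
14 [ 0.5837 -0.0503  0.1919] 0.18559544595169997 0.1970974574297939
7 [ 0.5829 -0.0354  0.1912] 0.18874148859170892 0.19506580034108234
min y [ 0.5811 -0.1624  0.1902]
```

The rod is level (top at z about 0.195) with its tip at (0.580, -0.165), so it clears both lip and wires. I'll go in over the lip and then lower.

Call:
step_arm([
  {"dx":0,"dy":-0.02,"dz":0,"rx":0,"ry":0,"rz":0,"fingers":0},
  {"dx":0,"dy":-0.03,"dz":0,"rx":0,"ry":0,"rz":0,"fingers":0},
  {"dx":0,"dy":-0.03,"dz":0,"rx":0,"ry":0,"rz":0,"fingers":0},
  {"dx":0,"dy":-0.025,"dz":0,"rx":0,"ry":0,"rz":0,"fingers":0},
  {"dx":0,"dy":-0.018,"dz":0,"rx":0,"ry":0,"rz":0,"fingers":0},
  {"dx":0,"dy":-0.008,"dz":0,"rx":0,"ry":0,"rz":0,"fingers":0},
  {"dx":0,"dy":0,"dz":0,"rx":0,"ry":0,"rz":0,"fingers":0},
])

```text
t: 6.5
ee_pos: [0.5807, -0.0809, 0.1359]
eef_rot: [0.707, 0.707, -0.0, -0.0]
ft_force: [0.1, -0.3, -3.1]
width: 0.0258
finger_force: 30.0
```

```bash
python3 - <<'E'
from h import *
np.set_printoptions(precision=4,suppress=True)
s=r.state();print(s['ee_pos'],s['ft_force'],s['ft_torque'])
snap('top','t3');snap('scene','s4')
for n in('t3','s4'):
    P,I=cloud(load(n)); b=I.astype(int)
    blue=(b[:,0]>90)&(b[:,0]>b[:,2]*2)&(abs(P[:,2]-.125)<.012)&(abs(P[:,0]-.58)<.12)&(P[:,1]<-.2)
    q=P[blue]; print(n,'blue',len(q),q.min(0),q.max(0)); 
    f=q[q[:,1]>q[:,1].max()-.012]; print('front',np.polyfit(f[:,0]-.58,f[:,1],1))
    m=(abs(P[:,0]-.58)<.015)&(P[:,1]<-.22)&(P[:,1]>-.33)&(P[:,2]>.13)&(P[:,2]<.205)
    q=P[m];print(len(q)); print(q[np.argsort(q[:,1])][:12])
E
```

```text
[ 0.5807 -0.0809  0.1359] [ 0.1464 -0.3364 -3.0628] [-0.0332  0.0573 -0.0513]
t3 blue 405 [ 0.4926 -0.4802  0.1163] [ 0.6762 -0.258   0.1345]
front [ 0.0089 -0.2652]
40
[[ 0.5763 -0.2932  0.1735]
 [ 0.5763 -0.2931  0.1908]
 [ 0.5779 -0.2916  0.1988]
 [ 0.576  -0.2897  0.1918]
 [ 0.5789 -0.2894  0.1935]
 [ 0.5753 -0.2891  0.1605]
 [ 0.5751 -0.2889  0.1792]
 [ 0.5804 -0.2876  0.1507]
 [ 0.5767 -0.2872  0.1526]
 [ 0.5766 -0.2872  0.1707]
 [ 0.5784 -0.2859  0.1952]
 [ 0.5751 -0.2858  0.1956]]
s4 blue 659 [ 0.4964 -0.4798  0.1132] [ 0.6826 -0.2553  0.1328]
front [ 0.0117 -0.2619]
62
[[ 0.5704 -0.3294  0.1676]
 [ 0.5734 -0.329   0.1493]
 [ 0.5668 -0.3279  0.1708]
 [ 0.5677 -0.3276  0.1666]
 [ 0.5683 -0.3265  0.1359]
 [ 0.5704 -0.3246  0.1339]
 [ 0.5687 -0.3233  0.1552]
 [ 0.5655 -0.3229  0.1472]
 [ 0.5675 -0.3229  0.1328]
 [ 0.5821 -0.2905  0.1858]
 [ 0.5846 -0.2904  0.1669]
 [ 0.5815 -0.2904  0.1905]]
```

The tip is at y -0.290 and the lip's outer edge at -0.257, so the tip is about 15 mm behind the front wall's inner face. I'll lower it and start pulling.

Call:
step_arm([
  {"dx":0.002,"dy":0,"dz":-0.017,"rx":0,"ry":0,"rz":0,"fingers":0},
  {"dx":0,"dy":0,"dz":-0.02,"rx":0,"ry":0,"rz":0,"fingers":0},
  {"dx":0,"dy":0,"dz":-0.011,"rx":0,"ry":0,"rz":0,"fingers":0},
  {"dx":0,"dy":0,"dz":0,"rx":0,"ry":0,"rz":0,"fingers":0},
  {"dx":0,"dy":0.004,"dz":0,"rx":0,"ry":0,"rz":0,"fingers":0},
  {"dx":0,"dy":0.004,"dz":0,"rx":0,"ry":0,"rz":0,"fingers":0},
  {"dx":0,"dy":0.004,"dz":0,"rx":0,"ry":0,"rz":0,"fingers":0},
  {"dx":0,"dy":0.004,"dz":0,"rx":0,"ry":0,"rz":0,"fingers":0},
  {"dx":0,"dy":0.004,"dz":0,"rx":0,"ry":0,"rz":0,"fingers":0},
  {"dx":0,"dy":0.004,"dz":0,"rx":0,"ry":0,"rz":0,"fingers":0},
])

```text
t: 7.6
ee_pos: [0.5833, -0.0585, 0.0883]
eef_rot: [0.708, 0.706, -0.0, 0.001]
ft_force: [0.4, -5.0, -1.9]
width: 0.0259
finger_force: 30.0
```

Contact at 5 N. I'll keep dragging at 0.1 m/s.

Call:
step_arm([
  {"dx":0,"dy":0.006,"dz":0,"rx":0,"ry":0,"rz":0,"fingers":0},
  {"dx":0,"dy":0.008,"dz":0,"rx":0,"ry":0,"rz":0,"fingers":0},
  {"dx":0,"dy":0.01,"dz":0,"rx":0,"ry":0,"rz":0,"fingers":0},
  {"dx":0,"dy":0.01,"dz":0,"rx":0,"ry":0,"rz":0,"fingers":0},
  {"dx":0,"dy":0.01,"dz":0,"rx":0,"ry":0,"rz":0,"fingers":0},
  {"dx":0,"dy":0.01,"dz":0,"rx":0,"ry":0,"rz":0,"fingers":0},
  {"dx":0,"dy":0.01,"dz":0,"rx":0,"ry":0,"rz":0,"fingers":0},
  {"dx":0,"dy":0.01,"dz":0,"rx":0,"ry":0,"rz":0,"fingers":0},
  {"dx":0,"dy":0.01,"dz":0,"rx":0,"ry":0,"rz":0,"fingers":0},
  {"dx":0,"dy":0.01,"dz":0,"rx":0,"ry":0,"rz":0,"fingers":0},
  {"dx":0,"dy":0.01,"dz":0,"rx":0,"ry":0,"rz":0,"fingers":0},
  {"dx":0,"dy":0.01,"dz":0,"rx":0,"ry":0,"rz":0,"fingers":0},
])

```text
t: 8.8
ee_pos: [0.5828, 0.0563, 0.088]
eef_rot: [0.708, 0.707, -0.001, 0.0]
ft_force: [-0.1, -4.6, -1.5]
width: 0.0256
finger_force: 30.0
```

Call:
step_arm([
  {"dx":0,"dy":0.01,"dz":0,"rx":0,"ry":0,"rz":0,"fingers":0},
  {"dx":0,"dy":0.01,"dz":0,"rx":0,"ry":0,"rz":0,"fingers":0},
  {"dx":0,"dy":0.01,"dz":0,"rx":0,"ry":0,"rz":0,"fingers":0},
  {"dx":0,"dy":0.01,"dz":0,"rx":0,"ry":0,"rz":0,"fingers":0},
  {"dx":0,"dy":0.01,"dz":0,"rx":0,"ry":0,"rz":0,"fingers":0},
  {"dx":0,"dy":0.01,"dz":0,"rx":0,"ry":0,"rz":0,"fingers":0},
  {"dx":0,"dy":0.008,"dz":0,"rx":0,"ry":0,"rz":0,"fingers":0},
  {"dx":0,"dy":0.004,"dz":0,"rx":0,"ry":0,"rz":0,"fingers":0},
  {"dx":0,"dy":0,"dz":0,"rx":0,"ry":0,"rz":0,"fingers":0},
])

```text
t: 9.7
ee_pos: [0.5828, 0.1297, 0.088]
eef_rot: [0.707, 0.707, 0.0, -0.0]
ft_force: [0.3, -0.6, -1.6]
width: 0.0254
finger_force: 30.0
```

```bash
cat > tote.py <<'E'
from h import *
import sys
np.set_printoptions(precision=4,suppress=True)
t=sys.argv[1]
s=r.state();print(s['t'],s['ee_pos'],s['ft_force'],s['width'])
snap('top','t'+t);snap('scene','s'+t)
for n in('t'+t,'s'+t):
    P,I=cloud(load(n)); b=I.astype(int)
    blue=(b[:,0]>90)&(b[:,0]>b[:,2]*2)&(abs(P[:,2]-.125)<.008)&(abs(P[:,0]-.58)<.12)&(P[:,1]<.1)
    q=P[blue]; print(n,'blue',len(q),np.percentile(q,2,0),np.percentile(q,98,0),q.max(0))
    f=q[q[:,1]>np.percentile(q[:,1],99)-.012]; print('front',np.polyfit(f[:,0]-.58,f[:,1],1))
    dk=(abs(P[:,2]-.05)<.006)&(abs(P[:,0]-.571)<.15)&(P[:,1]>-.1)&(P[:,1]<.05); print('deck front',np.percentile(P[dk][:,1],99.5) if dk.any() else None)
    red=(b[:,2]>120)&(b[:,1]<60)&(b[:,0]<60)&(abs(P[:,2]-.167)<.008)&(P[:,1]<.1)&(P[:,1]>-.35)&(abs(P[:,0]-.58)<.1)
    if red.any(): q=P[red];print('cap',len(q),q.min(0),q.max(0),np.median(q,0))
E
python3 tote.py 5
```

```text
9.7 [0.5828 0.1297 0.088 ] [ 0.2755 -0.5946 -1.625 ] 0.025392488569560362
t5 blue 762 [ 0.4927 -0.279   0.1193] [ 0.6701 -0.0634  0.1297] [ 0.6722 -0.0625  0.1324]
front [ 0.003  -0.0688]
deck front -0.038031209592342116
cap 70 [ 0.5351 -0.1573  0.16  ] [ 0.5622 -0.1251  0.1732] [ 0.549  -0.1409  0.1672]
s5 blue 791 [ 0.4985 -0.2743  0.1176] [ 0.6758 -0.0614  0.1294] [ 0.6772 -0.0585  0.1324]
front [ 0.0045 -0.0664]
deck front -0.035212104580176706
cap 64 [ 0.5418 -0.1558  0.1592] [ 0.5711 -0.1234  0.1726] [ 0.5576 -0.1374  0.1651]
```

The lip is about 23 mm short of the deck's edge. I'll finish the pull, back off, and lift the hook.

Call:
step_arm([
  {"dx":0,"dy":0.005,"dz":0,"rx":0,"ry":0,"rz":0,"fingers":0},
  {"dx":0,"dy":0.007,"dz":0,"rx":0,"ry":0,"rz":0,"fingers":0},
  {"dx":0,"dy":0.007,"dz":0,"rx":0,"ry":0,"rz":0,"fingers":0},
  {"dx":0,"dy":0.004,"dz":0,"rx":0,"ry":0,"rz":0,"fingers":0},
  {"dx":0,"dy":0,"dz":0,"rx":0,"ry":0,"rz":0,"fingers":0},
  {"dx":0,"dy":-0.006,"dz":0,"rx":0,"ry":0,"rz":0,"fingers":0},
  {"dx":0,"dy":-0.003,"dz":0.01,"rx":0,"ry":0,"rz":0,"fingers":0},
  {"dx":0,"dy":0,"dz":0.03,"rx":0,"ry":0,"rz":0,"fingers":0},
  {"dx":0,"dy":0,"dz":0.04,"rx":0,"ry":0,"rz":0,"fingers":0},
  {"dx":0,"dy":0,"dz":0,"rx":0,"ry":0,"rz":0,"fingers":0},
])

```text
t: 10.8
ee_pos: [0.5871, 0.1432, 0.1741]
eef_rot: [0.708, 0.707, 0.005, 0.002]
ft_force: [0.4, -0.1, -1.4]
width: 0.0257
finger_force: 30.0
```

```bash
python3 tote.py 6
```

```text
10.8 [0.5871 0.1432 0.1741] [ 0.4292 -0.0785 -1.3739] 0.025690092589617537
t6 blue 786 [ 0.4923 -0.2556  0.1185] [ 0.67   -0.0404  0.1297] [ 0.6718 -0.0393  0.1313]
front [ 0.0028 -0.0456]
deck front -0.03801043931615899
cap 70 [ 0.5343 -0.1348  0.1597] [ 0.5646 -0.1046  0.1744] [ 0.5483 -0.1179  0.1673]
s6 blue 868 [ 0.4982 -0.2557  0.1178] [ 0.6756 -0.0387  0.13  ] [ 0.6785 -0.0367  0.1322]
front [ 0.0085 -0.044 ]
deck front -0.03475327520567206
cap 56 [ 0.5402 -0.131   0.1598] [ 0.5708 -0.1016  0.1708] [ 0.5551 -0.1158  0.1656]
```

The lip is at y -0.038 and the deck's edge at about -0.0375, so they're level. Now the hook goes back on the mat.

Call:
step_arm([
  {"dx":-0.015,"dy":0.014,"dz":0,"rx":0,"ry":0,"rz":0.003,"fingers":0},
  {"dx":-0.03,"dy":0.028,"dz":0,"rx":0,"ry":0,"rz":0.005,"fingers":0},
  {"dx":-0.033,"dy":0.031,"dz":0,"rx":0,"ry":0,"rz":0.005,"fingers":0},
  {"dx":-0.033,"dy":0.031,"dz":0,"rx":0,"ry":0,"rz":0.005,"fingers":0},
  {"dx":-0.033,"dy":0.031,"dz":-0.02,"rx":0,"ry":0,"rz":0.004,"fingers":0},
  {"dx":-0.024,"dy":0.023,"dz":-0.035,"rx":0,"ry":0,"rz":0.0016,"fingers":0},
  {"dx":-0.01,"dy":0.01,"dz":-0.04,"rx":0,"ry":0,"rz":0,"fingers":0},
  {"dx":0,"dy":0,"dz":-0.035,"rx":0,"ry":0,"rz":0,"fingers":0},
  {"dx":0,"dy":0,"dz":-0.025,"rx":0,"ry":0,"rz":0,"fingers":0},
  {"dx":0,"dy":0,"dz":-0.012,"rx":0,"ry":0,"rz":0,"fingers":0},
  {"dx":0,"dy":0,"dz":0,"rx":0,"ry":0,"rz":0,"fingers":0},
])

```text
t: 12.0
ee_pos: [0.4038, 0.3094, -0.0007]
eef_rot: [0.653, 0.757, -0.002, -0.0]
ft_force: [0.5, -0.6, -2.4]
width: 0.0257
finger_force: 30.0
```

Call:
step_arm([
  {"dx":0.004,"dy":0,"dz":-0.003,"rx":0,"ry":0,"rz":0,"fingers":0},
  {"dx":0,"dy":0,"dz":-0.003,"rx":0,"ry":0,"rz":0,"fingers":0},
  {"dx":0,"dy":0,"dz":-0.001,"rx":0,"ry":0,"rz":0,"fingers":0},
  {"dx":0,"dy":0,"dz":0,"rx":0,"ry":0,"rz":0,"fingers":0},
])

```text
t: 12.4
ee_pos: [0.4094, 0.3109, -0.0055]
eef_rot: [0.653, 0.757, 0.0, 0.0]
ft_force: [-0.3, 0.2, -2.8]
width: 0.0257
finger_force: 30.0
```

Call:
step_arm([
  {"dx":0,"dy":0,"dz":-0.002,"rx":0,"ry":0,"rz":0,"fingers":0},
  {"dx":0,"dy":0,"dz":0,"rx":0,"ry":0,"rz":0,"fingers":0},
  {"dx":0,"dy":0,"dz":0,"rx":0,"ry":0,"rz":0,"fingers":0.65},
  {"dx":0,"dy":0,"dz":0,"rx":0,"ry":0,"rz":0,"fingers":0.65},
  {"dx":0,"dy":0,"dz":0,"rx":0,"ry":0,"rz":0,"fingers":0.65},
  {"dx":0,"dy":0,"dz":0,"rx":0,"ry":0,"rz":0,"fingers":0.65},
  {"dx":0,"dy":0,"dz":0,"rx":0,"ry":0,"rz":0,"fingers":0.65},
  {"dx":0,"dy":0,"dz":0.02,"rx":0,"ry":0,"rz":0,"fingers":0.65},
  {"dx":0,"dy":0,"dz":0.04,"rx":0,"ry":0,"rz":0,"fingers":0.65},
  {"dx":0,"dy":0,"dz":0.045,"rx":0,"ry":0,"rz":0,"fingers":0.65},
  {"dx":0,"dy":0,"dz":0.045,"rx":0,"ry":0,"rz":0,"fingers":0.65},
  {"dx":0,"dy":0,"dz":0.045,"rx":0,"ry":0,"rz":0,"fingers":0.65},
])

```text
t: 13.6
ee_pos: [0.4088, 0.3103, 0.1888]
eef_rot: [0.653, 0.757, -0.0, 0.0]
ft_force: [-0.1, 0.9, -0.2]
width: 0.0572
finger_force: 0.0
```

Hook released. Next I'll move above the amber bottle with the jaws turned about 30° from x, clear of the other cap and the wire deck.

Call:
step_arm([
  {"dx":0.013,"dy":-0.03,"dz":0.01,"rx":0,"ry":0,"rz":0.0055,"fingers":0.65},
  {"dx":0.013,"dy":-0.04,"dz":0,"rx":0,"ry":0,"rz":0.0055,"fingers":0.65},
  {"dx":0.013,"dy":-0.04,"dz":0,"rx":0,"ry":0,"rz":0.0055,"fingers":0.65},
  {"dx":0.013,"dy":-0.04,"dz":0,"rx":0,"ry":0,"rz":0.0055,"fingers":0.65},
  {"dx":0.013,"dy":-0.04,"dz":0,"rx":0,"ry":0,"rz":0.0055,"fingers":0.65},
  {"dx":0.013,"dy":-0.04,"dz":0,"rx":0,"ry":0,"rz":0.0055,"fingers":0.65},
  {"dx":0.013,"dy":-0.04,"dz":0,"rx":0,"ry":0,"rz":0.0055,"fingers":0.65},
  {"dx":0.013,"dy":-0.04,"dz":0,"rx":0,"ry":0,"rz":0.0055,"fingers":0.65},
  {"dx":0.013,"dy":-0.04,"dz":0,"rx":0,"ry":0,"rz":0.0055,"fingers":0.65},
  {"dx":0.013,"dy":-0.04,"dz":0,"rx":0,"ry":0,"rz":0.0055,"fingers":0.65},
  {"dx":0.013,"dy":-0.025,"dz":0,"rx":0,"ry":0,"rz":0.005,"fingers":0.65},
  {"dx":0,"dy":-0.012,"dz":0,"rx":0,"ry":0,"rz":0,"fingers":0.65},
])

```text
t: 14.8
ee_pos: [0.5528, -0.1196, 0.1971]
eef_rot: [0.501, 0.865, -0.0, 0.001]
ft_force: [-0.8, -0.5, 0.9]
width: 0.0573
finger_force: 0.0
```

```bash
python3 - <<'E'
from h import *
np.set_printoptions(precision=4,suppress=True)
s=r.state();print(s['ee_pos'],R.from_quat(s['eef_rot']).as_matrix()[:,1:],s['q'])
snap('wrist','w7');c=load('w7')
P,I=cloud(c);b=I.astype(int)
red=(b[:,2]>110)&(b[:,1]<70)&(b[:,0]<70)&(abs(P[:,2]-.167)<.03)&(P[:,1]<.1)&(P[:,1]>-.25)&(abs(P[:,0]-.58)<.1)
q=P[red];print(len(q))
if len(q): print(q.min(0),q.max(0)); t=q[abs(q[:,2]-.168)<.004];print(len(t),t.min(0),t.max(0))
# hook on mat via scene/top
snap('top','t7');P,I=cloud(load('t7'));b=I.astype(int)
h=(b[:,2]>100)&(b[:,2]>b[:,0]*1.8)&(abs(P[:,2]-.03)<.008)&(abs(P[:,0]-.4)<.06)&(P[:,1]>.2)&(P[:,1]<.48)
q=P[h];print('handle',len(q),q.min(0),q.max(0),q.mean(0))
rd=(P[:,2]>.035)&(P[:,2]<.06)&(abs(P[:,0]-.43)<.04)&(P[:,1]>.05)&(P[:,1]<.25);q=P[rd];print('rod',len(q),q[q[:,1].argmin()])
E
```

```text
[ 0.5528 -0.1196  0.1971] [[ 0.8671  0.001 ]
 [ 0.4981 -0.0015]
 [ 0.0001 -1.    ]] [-0.19    0.4418  0.4235  1.8095 -0.2186  0.9353  0.8493]
1836
[ 0.5338 -0.1312  0.137 ] [ 0.5664 -0.0998  0.1703]
1560 [ 0.5353 -0.1312  0.164 ] [ 0.5657 -0.1011  0.1703]
handle 223 [0.3838 0.2943 0.0226] [0.4199 0.4087 0.0371] [0.4013 0.3518 0.0301]
rod 87 [0.4367 0.1006 0.0414]
```

The wrist puts the cap centre at (0.5505, -0.116), and the hook lies on the mat where it started. I'll correct, lower and grip.

Call:
step_arm([
  {"dx":-0.002,"dy":0.003,"dz":-0.015,"rx":0,"ry":0,"rz":0,"fingers":0.65},
  {"dx":0,"dy":0,"dz":-0.025,"rx":0,"ry":0,"rz":0,"fingers":0.65},
  {"dx":0,"dy":0,"dz":-0.02,"rx":0,"ry":0,"rz":0,"fingers":0.65},
  {"dx":0,"dy":0,"dz":-0.012,"rx":0,"ry":0,"rz":0,"fingers":0.65},
  {"dx":0,"dy":0,"dz":0,"rx":0,"ry":0,"rz":0,"fingers":0.65},
  {"dx":0,"dy":0,"dz":0,"rx":0,"ry":0,"rz":0,"fingers":0.5},
])

```text
t: 15.5
ee_pos: [0.5503, -0.1127, 0.1255]
eef_rot: [0.499, 0.866, 0.0, 0.0]
ft_force: [0.5, -0.1, -0.0]
width: 0.0514
finger_force: 0.0
```

Call:
step_arm([
  {"dx":0,"dy":-0.003,"dz":-0.002,"rx":0,"ry":0,"rz":0,"fingers":0.5},
  {"dx":0,"dy":0,"dz":0,"rx":0,"ry":0,"rz":0,"fingers":0.4},
  {"dx":0,"dy":0,"dz":0,"rx":0,"ry":0,"rz":0,"fingers":0.2},
  {"dx":0,"dy":0,"dz":0,"rx":0,"ry":0,"rz":0,"fingers":0},
  {"dx":0,"dy":0,"dz":0,"rx":0,"ry":0,"rz":0,"fingers":0},
  {"dx":0,"dy":0,"dz":0,"rx":0,"ry":0,"rz":0,"fingers":0},
])

```text
t: 16.1
ee_pos: [0.5504, -0.1167, 0.1235]
eef_rot: [0.5, 0.866, 0.0, 0.0]
ft_force: [-1.1, -1.2, 6.2]
width: 0.0319
finger_force: 30.0
```

Gripped at 32 mm. I'll lift it straight up and carry it to above the pan.

Call:
step_arm([
  {"dx":0,"dy":0,"dz":0.015,"rx":0,"ry":0,"rz":0,"fingers":0},
  {"dx":0,"dy":0,"dz":0.03,"rx":0,"ry":0,"rz":0,"fingers":0},
  {"dx":0,"dy":0,"dz":0.04,"rx":0,"ry":0,"rz":0,"fingers":0},
  {"dx":0,"dy":0,"dz":0.03,"rx":0,"ry":0,"rz":0,"fingers":0},
  {"dx":0.004,"dy":0.02,"dz":0,"rx":0,"ry":0,"rz":0,"fingers":0},
  {"dx":0.008,"dy":0.04,"dz":0,"rx":0,"ry":0,"rz":0,"fingers":0},
  {"dx":0.008,"dy":0.045,"dz":0,"rx":0,"ry":0,"rz":0,"fingers":0},
  {"dx":0.008,"dy":0.045,"dz":0,"rx":0,"ry":0,"rz":0,"fingers":0},
  {"dx":0.008,"dy":0.045,"dz":0,"rx":0,"ry":0,"rz":0,"fingers":0},
  {"dx":0.008,"dy":0.045,"dz":0,"rx":0,"ry":0,"rz":0,"fingers":0},
  {"dx":0.008,"dy":0.045,"dz":0,"rx":0,"ry":0,"rz":0,"fingers":0},
  {"dx":0.006,"dy":0.035,"dz":0,"rx":0,"ry":0,"rz":0,"fingers":0},
])

```text
t: 17.3
ee_pos: [0.6075, 0.2074, 0.2384]
eef_rot: [0.499, 0.867, 0.0, -0.0]
ft_force: [0.3, 0.8, -1.2]
width: 0.0309
finger_force: 30.0
```

Call:
step_arm([
  {"dx":0,"dy":0,"dz":-0.03,"rx":0,"ry":0,"rz":0,"fingers":0},
  {"dx":0,"dy":0,"dz":-0.03,"rx":0,"ry":0,"rz":0,"fingers":0},
  {"dx":0,"dy":0,"dz":-0.025,"rx":0,"ry":0,"rz":0,"fingers":0},
  {"dx":0,"dy":0,"dz":-0.015,"rx":0,"ry":0,"rz":0,"fingers":0},
  {"dx":0,"dy":0,"dz":-0.01,"rx":0,"ry":0,"rz":0,"fingers":0},
  {"dx":0,"dy":0,"dz":0,"rx":0,"ry":0,"rz":0,"fingers":0},
])

```text
t: 17.9
ee_pos: [0.6076, 0.2035, 0.1274]
eef_rot: [0.5, 0.866, -0.001, -0.0]
ft_force: [0.4, -0.7, -1.3]
width: 0.0313
finger_force: 30.0
```

Call:
step_arm([
  {"dx":0,"dy":0,"dz":-0.007,"rx":0,"ry":0,"rz":0,"fingers":0},
  {"dx":0,"dy":0,"dz":-0.005,"rx":0,"ry":0,"rz":0,"fingers":0},
  {"dx":0,"dy":0,"dz":-0.001,"rx":0,"ry":0,"rz":0,"fingers":0},
  {"dx":0,"dy":0,"dz":0,"rx":0,"ry":0,"rz":0,"fingers":0},
])

```text
t: 18.3
ee_pos: [0.6082, 0.2037, 0.1151]
eef_rot: [0.5, 0.866, 0.0, 0.0]
ft_force: [0.4, 0.1, -1.5]
width: 0.0314
finger_force: 30.0
```

Call:
step_arm([
  {"dx":0,"dy":0,"dz":-0.002,"rx":0,"ry":0,"rz":0,"fingers":0},
  {"dx":0,"dy":0,"dz":-0.001,"rx":0,"ry":0,"rz":0,"fingers":0},
  {"dx":0,"dy":0,"dz":0,"rx":0,"ry":0,"rz":0,"fingers":0},
])

```text
t: 18.6
ee_pos: [0.608, 0.2036, 0.1119]
eef_rot: [0.5, 0.866, -0.0, -0.0]
ft_force: [0.5, 0.0, -1.6]
width: 0.0311
finger_force: 30.0
```

Not touching yet, so I'll go down 1 mm at a time.

Call:
step_arm([
  {"dx":0,"dy":0,"dz":-0.001,"rx":0,"ry":0,"rz":0,"fingers":0},
  {"dx":0,"dy":0,"dz":0,"rx":0,"ry":0,"rz":0,"fingers":0},
])

```text
t: 18.8
ee_pos: [0.6083, 0.2036, 0.1116]
eef_rot: [0.5, 0.866, 0.0, 0.0]
ft_force: [-1.4, -0.3, 3.7]
width: 0.0311
finger_force: 30.0
```

Call:
step_arm([
  {"dx":0,"dy":0,"dz":-0.001,"rx":0,"ry":0,"rz":0,"fingers":0},
  {"dx":0,"dy":0,"dz":0,"rx":0,"ry":0,"rz":0,"fingers":0},
])

```text
t: 19.0
ee_pos: [0.6086, 0.2036, 0.1116]
eef_rot: [0.5, 0.866, 0.0, 0.0]
ft_force: [-3.8, -1.3, 12.2]
width: 0.0313
finger_force: 30.0
```

It's on the pan. I'll ease off 1 mm, release, and rise.

Call:
step_arm([
  {"dx":0,"dy":0,"dz":0.001,"rx":0,"ry":0,"rz":0,"fingers":0},
  {"dx":0,"dy":0,"dz":0,"rx":0,"ry":0,"rz":0,"fingers":0.6},
  {"dx":0,"dy":0,"dz":0,"rx":0,"ry":0,"rz":0,"fingers":0.6},
  {"dx":0,"dy":0,"dz":0,"rx":0,"ry":0,"rz":0,"fingers":0.6},
  {"dx":0,"dy":0,"dz":0,"rx":0,"ry":0,"rz":0,"fingers":0.6},
  {"dx":0,"dy":0,"dz":0.015,"rx":0,"ry":0,"rz":0,"fingers":0.6},
  {"dx":0,"dy":0,"dz":0.03,"rx":0,"ry":0,"rz":0,"fingers":0.6},
  {"dx":0,"dy":0,"dz":0.045,"rx":0,"ry":0,"rz":0,"fingers":0.6},
  {"dx":-0.02,"dy":0,"dz":0.04,"rx":0,"ry":0,"rz":0,"fingers":0.6},
  {"dx":-0.045,"dy":0,"dz":0.02,"rx":0,"ry":0,"rz":0,"fingers":0.6},
  {"dx":-0.045,"dy":0,"dz":0,"rx":0,"ry":0,"rz":0,"fingers":0.6},
  {"dx":-0.04,"dy":0,"dz":0,"rx":0,"ry":0,"rz":0,"fingers":0.6},
])

```text
t: 20.2
ee_pos: [0.4568, 0.2037, 0.2627]
eef_rot: [0.5, 0.866, 0.001, 0.0]
ft_force: [-0.7, 0.8, 0.3]
width: 0.0523
finger_force: 0.0
```

```bash
python3 tote.py 8; python3 - <<'E'
import cv2,numpy as np
b=cv2.imread('pics/s8.png');cv2.imwrite('pics/c8.png',cv2.resize(b[70:320,170:490],(768,600),interpolation=cv2.INTER_CUBIC))
E
```

```text
20.2 [0.4568 0.2037 0.2627] [-0.6801  0.8054  0.3499] 0.05231057614991824
t8 blue 803 [ 0.4922 -0.2557  0.1184] [ 0.6702 -0.0403  0.13  ] [ 0.672  -0.0393  0.1321]
front [ 0.0032 -0.0456]
deck front -0.03798628199071041
s8 blue 896 [ 0.4978 -0.256   0.1176] [ 0.6759 -0.039   0.1302] [ 0.6779 -0.0354  0.1329]
front [ 0.0047 -0.0435]
deck front -0.034982185016731115
```

View pics/c8.png

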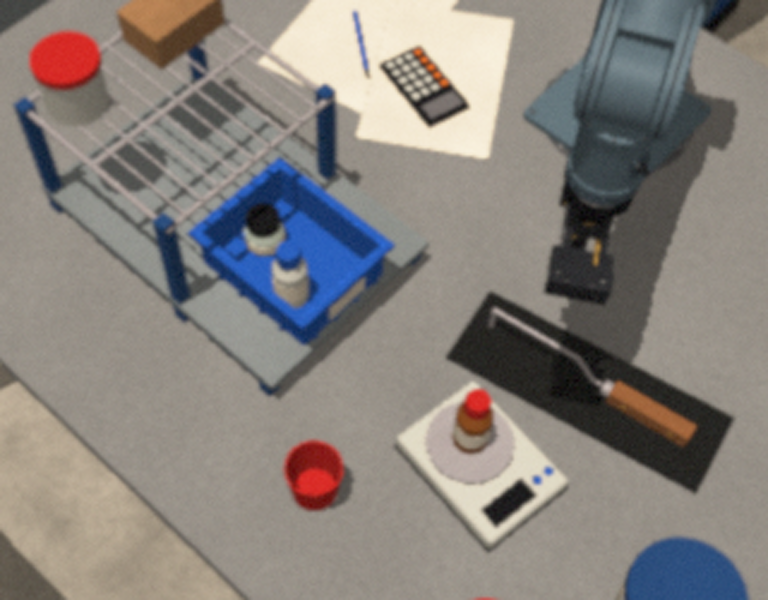

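The bottle stands upright on the pan at (472,425) and the hook lies wholly on the mat at (595,375). The tote's lip is level with the deck's front edge, and the white bottle and jar are still standing in it.

```bash
python3 -c "
from workcell import r
print(r.hand_in())"
```

```text
the job is handed in; nothing more can be done
None
```

The job is done and handed in at about 20 s: the tote's lip is level with the deck's front edge to within a few millimetres, the hook is back on the mat, the amber bottle stands upright on the pan, and the last pictures show nothing knocked over or displaced.

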